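# Set out the feeding cups in the rearing trays

## Robot

A 7-joint arm with a two-finger parallel gripper is mounted at the origin on the work surface. World frame = base frame: x ahead of the robot, y to its left, z up, the work surface at z = 0. Lengths are in m, angles in rad, forces in N, time in s.
With the tool pointing down it reaches from about 0.425 to 0.925 m from the base axis. Payload 6.8 kg.
Tool frame: the origin (TCP) lies on the centre line of the jaws, within the pads' length; the fingertips stand 17 mm ahead of it and the grasp point (between the pads) lies 2 mm behind it; z points along the fingers, x is the direction in which the jaws open and shut, and the axes are right-handed (so a half turn about z gives the same grasp; the last joint's range is limited). The gripper opens to 85 mm and grips with 20 to 120 N. Pads are 22 mm wide; open, the fingers measure 114 mm over their backs; the gripper's body (76 mm by 85 mm) begins 54 mm behind the grasp point. The pads swing forward as they close: fully open they stand 13 mm farther back than shut.
Start: joints at [-1.307, 0.477, 0.022, 1.555, -0.011, 1.109, -0.083], TCP at [0.245, 0.629, 0.248] pointing down, gripper open.
Joint ranges: [-2.96, 2.96], [-0.34, 2.1], [-1.41, 1.46], [0.24, 2.44], [-1.37, 4.51], [0.17, 1.92], [-2.96, 2.96]. Speed limits (rad/s): [2.39, 2.39, 3.14, 3.14, 3.14, 3.14, 3.14].

## Interface

Orientations are given as a rotation vector (axis times angle).
In Python, from bench import r gives the robot as it stands.
- The arm moves only by the tool arm_command, never from a script. Its argument "increments" is a list of rows, each a list of 3 entries, a list of its own where there are three numbers: the shift along the world's x, y, z in m, then the turn, a rotation vector about the world's x, y, z in rad, then the opening in per cent of the stroke, from 0 (shut) to 100 (fully open). A call has 1 to 10 rows; each row is the pose to reach, as a shift and turn from the pose commanded when the call began; what a row does not reach only later rows make up. A row lasts 1/10 s, in which the tool goes at most 50 mm and 8.59 degrees, less where a joint would pass 70% of its speed; a pose out of reach is approached as far as the arm can. A call with a gripper value outside its range is refused whole. The fingers move at their own pace and stop on an object; "newtons" is the grip in N (left out, the last holds). Time passes only in rows, so rows that repeat a pose let the fingers close. It gives the time, the measured TCP pose, the force and the opening at its end, in the units of the state.
- r.get_obs(): the state, without advancing time (a new reading comes with each control period).
- r.grab_frame(name): name is "scene" or "side" or "wrist"; returns the picture (420x560x3 uint8, blue, green, red); there is no depth.
- r.camera_model(name): a dict with "camera_matrix" (3x3 intrinsics, pixels), "D" ([k1, k2, p1, p2, k3] as OpenCV has them; the pictures are not rectified), "camera_from_world" (4x4, takes a point from world to camera coordinates). Camera axes: x right, y down, z forward; pixel columns grow to the right and rows downward; lengths in m; the calibration is good to about 2 mm. A picture is of the moment at which its call begins: read the wrist's pose just before it. camera_model takes no time and is no camera call; for the wrist camera it gives the pose at the moment of the call.
- r.hand_in(): hands the job in, once; it reports no verdict.
The state is a dict: "clock": time; "joints": joint angles; "qvel": joint speeds; "tau": joint torques, N m; "tcp_pos": TCP position; "orientation": TCP orientation; "contact_force": force on the tool from outside, world axes, zero at the start; "moment": the same for the moment, N m; "grip_width": finger opening in m.
Only numpy, scipy, OpenCV 4.12 (cv2) and the standard library are available. Lean on these libraries where they do the work, as an engineer would, in place of code of your own. Each camera call takes 0.05 s, during which the arm holds its last target. There are 200 camera calls.

## Task

Give each rearing tray the feeding cup that suits its colony: the more egg-carton humps a tray has, the wider its steel cup, so the narrowest cup goes to the tray with one hump and the widest to the tray with four. Two of the cups are nested: lift the inner one out first, never carry the two together. Stand every cup upright, centred on its tray's round black mat, and leave the amber specimen jars where they are.

Things in the scene. Friction and masses are not known exactly. Their poses are not given: they have to be found in the camera images.
- cup_1: Open cylindrical steel feeding cup, the narrowest of the four: outer diameter 40 mm, 60 mm tall, straight wall 2.5 mm thick, floor 6 mm thick; about 70 g. Origin at the centre of its underside, z up along its axis.
- cup_2: Open cylindrical steel feeding cup, the second narrowest of the four: outer diameter 48 mm, 60 mm tall, straight wall 2.5 mm thick, floor 6 mm thick; about 90 g. Origin at the centre of its underside, z up along its axis.
- cup_3: Open cylindrical steel feeding cup, the second widest of the four: outer diameter 58 mm, 66 mm tall, straight wall 2.5 mm thick, floor 6 mm thick; about 110 g. Origin at the centre of its underside, z up along its axis. At the start it stands nested inside cup_4 on that cup's floor, with about 2.5 mm of play all round; its top 32 mm stick out. Lift it straight up 36 mm or more.
- cup_4: Open cylindrical steel feeding cup, the lowest and widest of the four: outer diameter 68 mm, 40 mm tall, straight wall 2.5 mm thick, floor 6 mm thick; about 130 g. Origin at the centre of its underside, z up along its axis. Inner diameter 63 mm; at the start cup_3 stands in it. Grip it by the outside near its rim.
- tray_1: Fixed shallow grey tray with 1 egg-carton hump in a row along its +x side. Origin on the bench under the centre of its flat round black mat (80 mm across), z up; tray floor 4 mm above it, rim 10 mm. The tray spans x -45 to 92, y -75 to 75 mm from the origin; humps 31 mm wide, tops 35 mm high, at x 52 to 84 mm. Only the low rim lies left and right (y) of the mat.
- tray_2: Fixed shallow grey tray with 2 egg-carton humps in a row along its +x side. Origin on the bench under the centre of its flat round black mat (80 mm across), z up; tray floor 4 mm above it, rim 10 mm. The tray spans x -45 to 92, y -75 to 75 mm from the origin; humps 31 mm wide, tops 35 mm high, at x 52 to 84 mm. Only the low rim lies left and right (y) of the mat.
- tray_3: Fixed shallow grey tray with 3 egg-carton humps in a row along its +x side. Origin on the bench under the centre of its flat round black mat (80 mm across), z up; tray floor 4 mm above it, rim 10 mm. The tray spans x -45 to 92, y -75 to 75 mm from the origin; humps 31 mm wide, tops 35 mm high, at x 52 to 84 mm. Only the low rim lies left and right (y) of the mat.
- tray_4: Fixed shallow grey tray with 4 egg-carton humps in a row along its +x side. Origin on the bench under the centre of its flat round black mat (80 mm across), z up; tray floor 4 mm above it, rim 10 mm. The tray spans x -45 to 92, y -75 to 75 mm from the origin; humps 31 mm wide, tops 35 mm high, at x 52 to 84 mm. Only the low rim lies left and right (y) of the mat.
- jar_1: Amber glass specimen jar with a white cap, 36 mm diameter, 50 mm tall, about 120 g, standing loose among the cups; not to be disturbed. Origin at the centre of its underside, z up.
- jar_2: Amber glass specimen jar with a white cap, 36 mm diameter, 50 mm tall, about 120 g, standing loose among the cups; not to be disturbed. Origin at the centre of its underside, z up.

How it is judged:
By the outcome, as a careful person would: the job done as asked, in the order asked, and still so for the second after the job is handed in, with the robot touching nothing.
It also fails if it takes over 109 s, if anything falls off the work surface, if the arm or the gripper's body presses on something with over 40 N, if the wrist force passes 120 N, or if a joint passes its speed limit or range.

## Working session

There is one attempt and no reset: what is moved stays moved. The work goes in short steps, Python scripts to look and compute and a tool call to move; the robot and the scene stay as the last step left them, time stands still between calls to the robot, and variables do not carry over. Pictures are saved under pics/ and viewed, about 12 in all and at most 16, crops included, and the job is handed in when it is done.

Besides the shell and the picture viewer there is one more tool, called after "Emit:" as a command line: name --argument value ..., lists and objects as JSON in quotes. arm_command: Moves the arm, as the interface text tells. Its arguments: {"type":"object","properties":{"increments":{"type":"array","items":{"type":"array"}},"newtons":{"type":"number"}},"required":["increments"]}

```bash
ls; mkdir -p pics
python3 - <<'E'
from bench import r
import cv2,numpy as np
o=r.get_obs();print({k:np.round(v,3) for k,v in o.items()})
for n in("scene","side"):
    m=r.camera_model(n);print(n,m)
    cv2.imwrite(f"pics/{n}0.png",r.grab_frame(n))
E
```

```text
pics
{'clock': np.float64(0.0), 'joints': array([-1.307,  0.478,  0.022,  1.556, -0.012,  1.109, -0.083]), 'qvel': array([ 0.001,  0.001, -0.001, -0.   ,  0.002, -0.001, -0.002]), 'tau': array([-1.0000e-03, -5.9645e+01,  1.6080e+00, -2.8120e+01,  1.3000e-02,
        9.0000e-03,  0.0000e+00]), 'tcp_pos': array([0.245, 0.628, 0.247]), 'orientation': array([ 2.593e+00,  1.772e+00, -2.000e-03]), 'contact_force': array([-0.042,  0.669, -0.087]), 'moment': array([-0.024,  0.005, -0.014]), 'grip_width': np.float64(0.085)}
scene {'camera_matrix': array([[508.65090447,   0.        , 286.0021644 ],
       [  0.        , 508.65090447, 203.67038283],
       [  0.        ,   0.        ,   1.        ]]), 'D': array([-0.05160706,  0.        ,  0.        ,  0.        ,  0.        ]), 'camera_from_world': array([[ 2.45745469e-01,  9.69333266e-01,  1.47793404e-03,
        -1.17854604e-01],
       [ 7.64628930e-01, -1.92911240e-01, -6.14921013e-01,
        -3.55892080e-01],
       [-5.95778284e-01,  1.52244124e-01, -7.88587321e-01,
         1.55619117e+00],
       [ 0.00000000e+00,  0.00000000e+00,  0.00000000e+00,
         1.00000000e+00]])}
side {'camera_matrix': array([[508.96820075,   0.        , 285.44070689],
       [  0.        , 508.96820075, 205.17836775],
       [  0.        ,   0.        ,   1.        ]]), 'D': array([0.05495921, 0.        , 0.        , 0.        , 0.        ]), 'camera_from_world': array([[ 0.99031714, -0.13851806,  0.00920424, -0.521877  ],
       [-0.09290253, -0.71054181, -0.69749513,  0.08176118],
       [ 0.10315567,  0.68988628, -0.71653041,  1.02155146],
       [ 0.        ,  0.        ,  0.        ,  1.        ]])}
```

View pics/scene0.png

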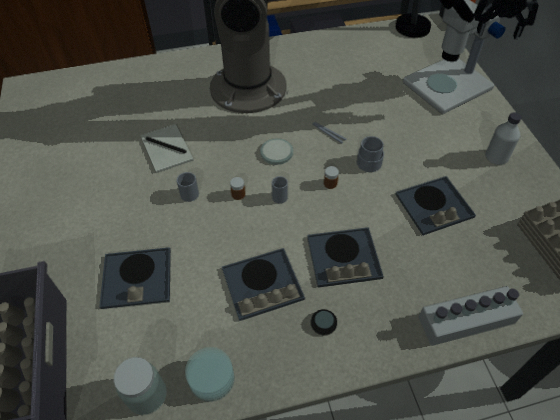

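View pics/side0.png

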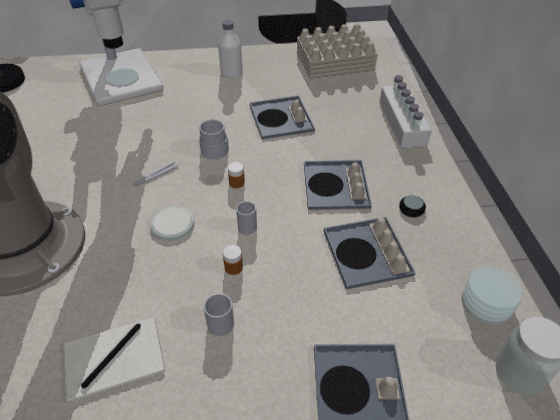

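The scene picture shows the trays with mats at (137,268), (260,274), (341,248) and (430,198); the cups are at (188,187), (280,189) and the nest at (371,153). The jars are at (238,188) and (331,178). I'll enlarge both to count humps and see the rims.

```bash
cat > h.py <<'E'
import cv2,numpy as np
from bench import r
def ray(m,px,z):
    "pixels -> world points on the plane at height z"
    n=cv2.undistortPoints(np.array(px,float).reshape(-1,1,2),m["camera_matrix"],m["D"]).reshape(-1,2)
    T=m["camera_from_world"];R,t=T[:3,:3],T[:3,3]
    c=-R.T@t;d=np.c_[n,np.ones(len(n))]@R
    return c+d*((z-c[2])/d[:,2])[:,None]
def proj(m,P):
    T=m["camera_from_world"];return cv2.projectPoints(np.array(P,float).reshape(-1,3),cv2.Rodrigues(T[:3,:3])[0],T[:3,3],m["camera_matrix"],m["D"])[0].reshape(-1,2)
def mats(m,im,z=0.004):
    g=cv2.cvtColor(im,cv2.COLOR_BGR2GRAY);out=[]
    for c in cv2.findContours((g<22).astype(np.uint8),cv2.RETR_EXTERNAL,cv2.CHAIN_APPROX_NONE)[0]:
        if cv2.contourArea(c)<300: continue
        w=ray(m,c.reshape(-1,2),z)[:,:2].astype(np.float32)
        (x,y),(a,b),_=cv2.fitEllipse(w)
        if .06<a<.1 and .06<b<.1: out.append((x,y,a,b))
    return out
E
python3 - <<'E'
from h import *
for n in("scene","side"):
    im=cv2.imread(f"pics/{n}0.png");m=r.camera_model(n)
    for t in mats(m,im):print(n,np.round(t,4))
s=cv2.imread("pics/scene0.png");d=cv2.imread("pics/side0.png")
f=lambda a,k:cv2.convertScaleAbs(cv2.resize(a,None,fx=k,fy=k,interpolation=cv2.INTER_CUBIC),alpha=1.6)
cv2.imwrite("pics/a.png",np.vstack([f(s[225:320,90:390],2.6)[:, :780],f(s[130:210,170:470],2.6)[:, :780]]))
cv2.imwrite("pics/b.png",f(d[110:340,190:430],2.6))
E
```

```text
scene [ 0.6507 -0.1066  0.0731  0.0742]
scene [ 0.5665 -0.3745  0.0726  0.0747]
scene [0.6291 0.0972 0.0729 0.0741]
scene [0.5396 0.3613 0.0739 0.0746]
```

View pics/a.png

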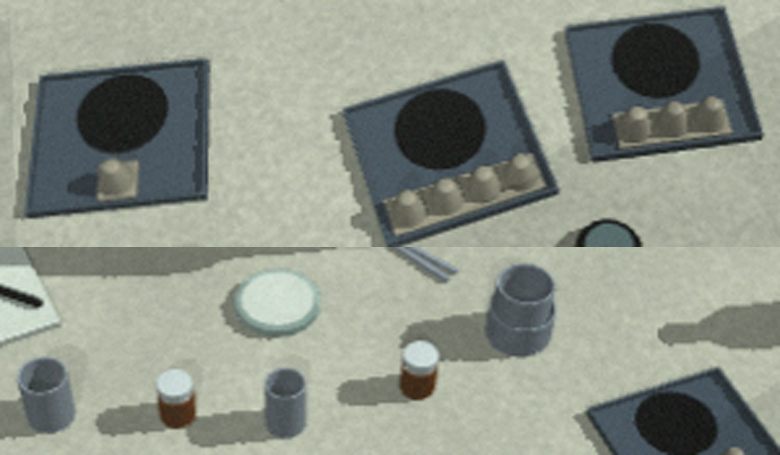

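View pics/b.png

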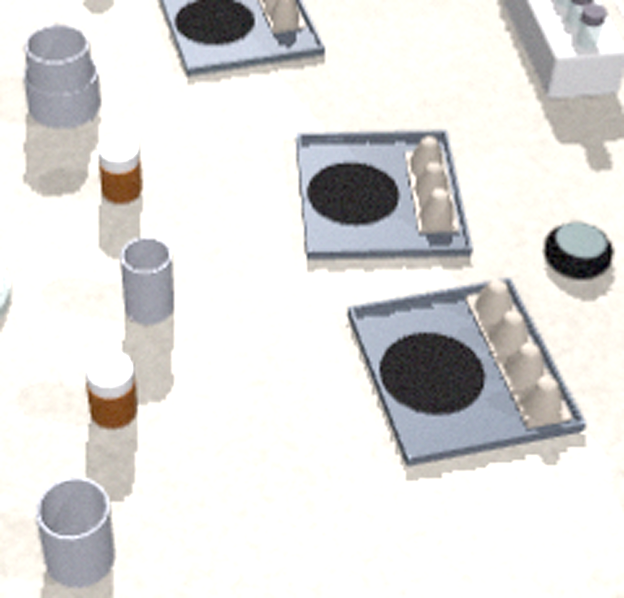

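Humps: mat (137,268) has one, (260,274) has four, (341,248) has three and (430,198) has two. The wide single cup is at (188,187), the narrow one at (280,189) and the nest at (371,153). Next I'll measure the rims and tray yaws.

```bash
cat >> h.py <<'E'
from scipy.optimize import least_squares
def rim(m,im,px,h,R,win=36,thr=8):
    "cup rim centre: far (upper) edge of the bluish mask around px, cast on z=h, circle of known radius"
    x0,y0=[max(0,int(v)-win) for v in px];c=im[y0:y0+2*win,x0:x0+2*win].astype(int)
    c=cv2.GaussianBlur(c.astype(np.float32),(0,0),.7)
    k=((c[...,0]-c[...,2])>thr).astype(np.uint8)
    n,l,s,_=cv2.connectedComponentsWithStats(k)
    i=1+np.argmax(s[1:,4]);k=l==i
    cols=np.where(k.any(0))[0];p=np.array([(u+x0,k[:,u].argmax()+y0-.5) for u in cols])
    p=p[2:-2]
    w=ray(m,p,h)[:,:2]
    f=lambda q:np.hypot(*(w-q).T)-R
    s0=w.mean(0);S=least_squares(f,s0,loss="soft_l1",f_scale=.001)
    free=least_squares(lambda q:np.hypot(*(w-q[:2]).T)-q[2],[*S.x,R],loss="soft_l1",f_scale=.001)
    return S.x,np.sqrt(np.mean(S.fun**2)),free.x,s[i,:4]+[x0,y0,0,0]
E
python3 - <<'E'
from h import *
P={"scene":[(188,187),(280,189),(371,153)],"side":[(219,315),(246,218),(213,140)]}
for n in P:
    im=cv2.imread(f"pics/{n}0.png");m=r.camera_model(n)
    for p,(nm,h,R) in zip(P[n],[("c2",.06,.024),("c1",.06,.02),("c3",.072,.029)]):
        a=rim(m,im,p,h,R);print(n,nm,np.round(a[0],4),"rms",round(a[1],4),"free",np.round(a[2],4),a[3])
m=r.camera_model("side");im=cv2.imread("pics/side0.png");g=im.max(2)
for q in [(345,388),(357,254),(325,185),(272,118)]:
    k=cv2.GaussianBlur(g,(3,3),0)
    x0,y0=q[0]-45,q[1]-40
    n,l,s,_=cv2.connectedComponentsWithStats((k[y0:y0+80,x0:x0+90]<40).astype(np.uint8))
    i=l[40,45];c=cv2.findContours((l==i).astype(np.uint8),0,1)[0][0].reshape(-1,2)+[x0,y0]
    print("mat",np.round(cv2.fitEllipse(ray(m,c,.004)[:,:2].astype(np.float32))[:2],4))
# jars caps and humps (beige): coarse from scene
m=r.camera_model("scene");
print("jars",np.round(ray(m,[(237.5,182),(331,172)],.05),3).tolist())
H={"T1":[(135,288)],"T4":[(247,302),(292,290)],"T3":[(335,268),(363,265)],"T2":[(437,213),(452,211)]}
# hump tops, z~.035
for k,v in H.items():print(k,np.round(ray(m,v,.033),3).tolist())
E
```

```text
scene c2 [ 0.4116 -0.2058] rms 0.0019 free [100.583   58.2648 116.0105] [185 180  13  20]
scene c1 [0.3533 0.008 ] rms 0.0048 free [0.3357 0.0109 0.0362] [263 153  29   9]
scene c3 [0.3816 0.2578] rms 0.0032 free [0.3838 0.2517 0.0249] [362 138  21  30]
side c2 [ 0.3772 -0.2255] rms 0.0014 free [ 0.3814 -0.2409  0.0092] [213 312  15   7]
side c1 [ 0.457  -0.0011] rms 0.0 free [ 1.7916 10.1794 10.2876] [248 210   7  11]Traceback (most recent call last):
  File "<stdin>", line 6, in <module>
  File "h.py", line 29, in rim
    w=ray(m,p,h)[:,:2]
      ~~~^^^^^^^
  File "h.py", line 5, in ray
    n=cv2.undistortPoints(np.array(px,float).reshape(-1,1,2),m["camera_matrix"],m["D"]).reshape(-1,2)
      ~~~~~~~~~~~~~~~~~~~^^^^^^^^^^^^^^^^^^^^^^^^^^^^^^^^^^^^^^^^^^^^^^^^^^^^^^^^^^^^^^
cv2.error: OpenCV(4.12.0) /io/opencv/modules/calib3d/src/undistort.dispatch.cpp:347: error: (-215:Assertion failed) CV_IS_MAT(_src) && CV_IS_MAT(_dst) && (_src->rows == 1 || _src->cols == 1) && (_dst->rows == 1 || _dst->cols == 1) && _src->cols + _src->rows - 1 == _dst->rows + _dst->cols - 1 && (CV_MAT_TYPE(_src->type) == CV_32FC2 || CV_MAT_TYPE(_src->type) == CV_64FC2) && (CV_MAT_TYPE(_dst->type) == CV_32FC2 || CV_MAT_TYPE(_dst->type) == CV_64FC2) in function 'cvUndistortPointsInternal'
```

Run:
```python
from h import *
s=cv2.imread("pics/scene0.png").astype(int);d=cv2.imread("pics/side0.png").astype(int)
for nm,im,L in(("scene",s,[(188,182),(188,195),(280,193),(371,160),(150,240),(165,192),(340,185)]),("side",d,[(219,305),(219,323),(247,222),(213,150),(280,250),(180,250),(220,340)])):
    for u,v in L:print(nm,(u,v),im[v-1:v+2,u-1:u+2].mean((0,1)).round())
```

```text
scene (188, 182) [50. 48. 44.]
scene (188, 195) [55. 54. 49.]
scene (280, 193) [55. 54. 49.]
scene (371, 160) [59. 56. 51.]
scene (150, 240) [106. 117. 114.]
scene (165, 192) [71. 79. 77.]
scene (340, 185) [104. 116. 112.]
side (219, 305) [106.  99.  99.]
side (219, 323) [107. 100. 100.]
side (247, 222) [108. 101. 101.]
side (213, 150) [109. 103. 102.]
side (280, 250) [165. 171. 175.]
side (180, 250) [162. 168. 173.]
side (220, 340) [115. 120. 124.]
```

```bash
sed -i 's/c\[...,0\]-c\[...,2\])>thr/c[...,0]-c[...,1])>thr/; s/thr=8/thr=-2/; s/win=36/win=30/; s/(0,0),.7)/(0,0),.8)/' h.py
python3 - <<'E'
from h import *
P={"scene":[(188,187),(280,189),(371,153)],"side":[(219,315),(246,218),(213,140)]}
for n in P:
    im=cv2.imread(f"pics/{n}0.png");m=r.camera_model(n)
    for p,(nm,h,R) in zip(P[n],[("c2",.06,.024),("c1",.06,.02),("c3",.072,.029)]):
        a=rim(m,im,p,h,R);print(n,nm,np.round(a[0],4),"rms",round(a[1],4),"free",np.round(a[2],4),a[3])
m=r.camera_model("side");im=cv2.imread("pics/side0.png");g=im.max(2)
for q in [(345,388),(357,254),(325,185),(272,118)]:
    k=cv2.GaussianBlur(g,(3,3),0)
    x0,y0=q[0]-45,q[1]-40
    n,l,s,_=cv2.connectedComponentsWithStats((k[y0:y0+80,x0:x0+90]<45).astype(np.uint8))
    i=l[40,45];c=cv2.findContours((l==i).astype(np.uint8),0,1)[0][0].reshape(-1,2)+[x0,y0]
    print("mat",np.round(np.r_[cv2.fitEllipse(ray(m,c,.004)[:,:2].astype(np.float32))[:2]],4))
m=r.camera_model("scene")
print("jars",np.round(ray(m,[(237.5,182),(331,172)],.05),3).tolist())
H={"T1":[(135,288)],"T4":[(247,303),(291,290)],"T3":[(335,269),(363,265)],"T2":[(437,214),(452,211)]}
for k,v in H.items():print(k,np.round(ray(m,v,.033),3).tolist())
E
```

```text
scene c2 [ 0.3774 -0.2296] rms 0.001 free [ 0.3773 -0.2295  0.0239] [177 172  21  29]
scene c1 [4.068e-01 4.000e-04] rms 0.0026 free [-143.1509   26.898   146.075 ] [272 177  15  26]
scene c3 [0.3864 0.2512] rms 0.0021 free [0.3891 0.2506 0.0315] [357 137  27  35]
side c2 [ 0.3789 -0.2286] rms 0.0005 free [ 0.3789 -0.2286  0.024 ] [203 293  31  44]
side c1 [ 0.444  -0.0078] rms 0.0007 free [ 0.4435 -0.01    0.022 ] [236 201  21  34]
side c3 [0.3882 0.2524] rms 0.0034 free [0.3871 0.2457 0.0351] [199 119  30  41]
mat [ 0.5695 -0.3755  0.0755  0.0756]
mat [ 0.6528 -0.1074  0.0726  0.0748]
mat [0.6314 0.0961 0.0694 0.0741]
mat [0.5426 0.3607 0.0662 0.0716]
jars [[0.409, -0.106, 0.05], [0.434, 0.128, 0.05]]
T1 [[0.636, -0.377, 0.033]]
T4 [[0.729, -0.148, 0.033], [0.722, -0.05, 0.033]]
T3 [[0.696, 0.057, 0.033], [0.701, 0.121, 0.033]]
T2 [[0.611, 0.342, 0.033], [0.611, 0.381, 0.033]]
```

```bash
cat > fix.py <<'E'
s=open("h.py").read()
s=s.replace("thr=-2)","thr=-2,cut=2)").replace("p=p[2:-2]","p=p[cut:-cut]")
s=s.replace("s0=w.mean(0);","T=m['camera_from_world'];cc=(-T[:3,:3].T@T[:3,3])[:2];s0=w.mean(0);s0=s0+R*(cc-s0)/np.linalg.norm(cc-s0);")
open("h.py","w").write(s)
E
python3 fix.py
python3 - <<'E'
from h import *
P={"scene":[(188,187),(280,189),(371,153)],"side":[(219,315),(246,218),(213,140)]}
for n in P:
    im=cv2.imread(f"pics/{n}0.png");m=r.camera_model(n)
    for p,(nm,h,R,c) in zip(P[n],[("c2",.06,.024,2),("c1",.06,.02,2),("c3",.072,.029,5)]):
        a=rim(m,im,p,h,R,cut=c);print(n,nm,np.round(a[0],4),"rms",round(a[1],4),"free",np.round(a[2],4),a[3])
E
```

```text
scene c2 [ 0.3774 -0.2296] rms 0.001 free [ 0.3773 -0.2295  0.0239] [177 172  21  29]
scene c1 [ 0.4439 -0.0081] rms 0.0007 free [ 0.4474 -0.0088  0.0234] [272 177  15  26]
scene c3 [0.3864 0.2517] rms 0.001 free [0.3852 0.2518 0.0279] [357 137  27  35]
side c2 [ 0.3789 -0.2286] rms 0.0005 free [ 0.3789 -0.2286  0.024 ] [203 293  31  44]
side c1 [ 0.444  -0.0078] rms 0.0007 free [ 0.4435 -0.01    0.022 ] [236 201  21  34]
side c3 [0.3876 0.2526] rms 0.0008 free [0.3881 0.254  0.0277] [199 119  30  41]
```

Emit:
arm_command --increments '[[[0.02,-0.05,0],[0,0,0.12],100],[[0.04,-0.095,0],[0,0,0.25],100],[[0.06,-0.14,0],[0,0,0.37],100],[[0.075,-0.19,0],[0,0,0.37],100],[[0.09,-0.235,0],[0,0,0.37],100],[[0.105,-0.28,0],[0,0,0.37],100],[[0.125,-0.325,0],[0,0,0.37],100],[[0.143,-0.376,0],[0,0,0.37],100],[[0.143,-0.376,0],[0,0,0.37],100],[[0.143,-0.376,0],[0,0,0.37],100]]'

```text
clock: 1.1
tcp_pos: [0.3886, 0.2514, 0.2483]
orientation: [-2.227, -2.215, 0.0]
contact_force: [0.1, 0.8, 0.5]
grip_width: 0.0854
```

Both views agree within 1.5 mm: cup_2 (0.378,-0.229), cup_1 (0.444,-0.008), cup_3 (0.387,0.252). One wrist look before descending.

Run:
```python
from h import *
o=r.get_obs();m=r.camera_model("wrist");im=r.grab_frame("wrist");cv2.imwrite("pics/w1.png",im)
print(o["tcp_pos"],o["joints"].round(3),proj(m,[[.387,.252,.072],[.387,.252,.04],[.416,.252,.072],[.387,.281,.072]]).round(),(-m["camera_from_world"][:3,:3].T@m["camera_from_world"][:3,3]).round(3))
```

```text
[0.38860348 0.25140335 0.24827313] [-0.794  0.123  0.093  2.048 -0.014  0.971  0.871] [[275. 181.]
 [275. 174.]
 [275. 214.]
 [309. 181.]] [0.32  0.253 0.374]
```

View pics/w1.png

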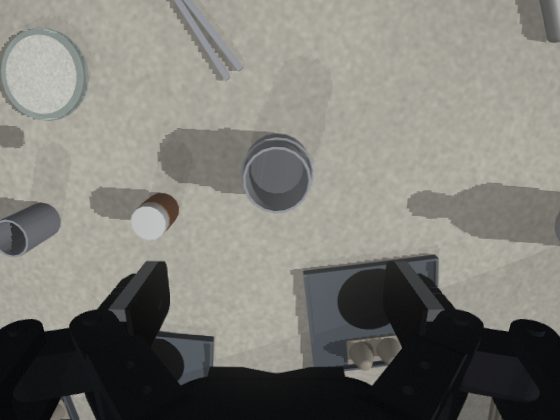

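Wrist view: the nest rim is centred at (277,180) against a predicted (275,181), so the fix holds to about 1.5 mm.

Emit:
arm_command --increments '[[[0,0.001,-0.05],[0,0,0],100],[[-0.001,0.001,-0.1],[0,0,0],100],[[-0.001,0.001,-0.14],[0,0,0],100],[[-0.001,0.001,-0.17],[0,0,0],100],[[-0.001,0.001,-0.186],[0,0,0],100],[[-0.001,0.001,-0.186],[0,0,0],100],[[-0.001,0.001,-0.186],[0,0,0],100]]'

```text
clock: 1.85
tcp_pos: [0.3868, 0.2553, 0.0623]
orientation: [-2.221, -2.221, 0.0]
contact_force: [0.2, 0.8, -0.0]
grip_width: 0.0855
```

Emit:
arm_command --increments '[[[0,0,0],[0,0,0],60],[[0,0,0],[0,0,0],55],[[0,0,0],[0,0,0],40],[[0,0,0],[0,0,0],40],[[0,0,0],[0,0,0],40],[[0,0,0],[0,0,0],40]]' --newtons 40

```text
clock: 2.45
tcp_pos: [0.3878, 0.2545, 0.0637]
orientation: [-2.223, -2.219, -0.004]
contact_force: [-1.4, -1.5, 7.3]
grip_width: 0.0561
```

Emit:
arm_command --increments '[[[0,0,0.005],[0,0,0],40],[[0,0,0.01],[0,0,0],40],[[0,0,0.02],[0,0,0],40],[[0,0,0.035],[0,0,0],40],[[0,0,0.06],[0,0,0],40],[[0,0,0.08],[0,0,0],40],[[0,0,0.08],[0,0,0],40]]'

```text
clock: 3.15
tcp_pos: [0.3888, 0.255, 0.1453]
orientation: [2.224, 2.219, 0.009]
contact_force: [0.3, 0.6, -0.6]
grip_width: 0.0562
```

Run:
```python
from h import *
print(r.get_obs()["tcp_pos"])
a=r.grab_frame("side");b=r.grab_frame("scene")
f=lambda a:cv2.convertScaleAbs(cv2.resize(a,None,fx=2.5,fy=2.5,interpolation=cv2.INTER_CUBIC),alpha=1.5)
cv2.imwrite("pics/l1.png",np.hstack([f(a[60:220,140:290]),f(b[60:220,300:450])]))
cv2.imwrite("pics/side1.png",a);cv2.imwrite("pics/scene1.png",b)
```

```text
[0.38878969 0.25501759 0.14534485]
```

View pics/l1.png

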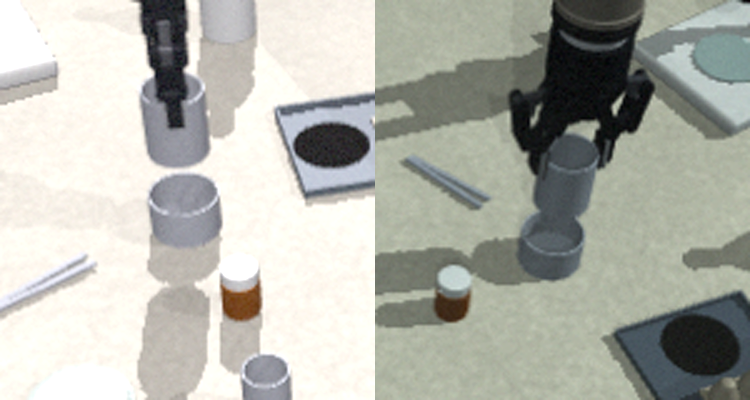

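The cup_3 is lifted clear and upright, and cup_4 stayed standing. Carrying it to tray 3.

Emit:
arm_command --increments '[[[0.035,-0.022,0],[0,0,0],40],[[0.07,-0.045,0],[0,0,0],40],[[0.105,-0.067,0],[0,0,0],40],[[0.14,-0.09,0],[0,0,0],40],[[0.175,-0.112,0],[0,0,0],40],[[0.21,-0.135,0],[0,0,0],40],[[0.244,-0.157,0],[0,0,0],40],[[0.244,-0.157,-0.03],[0,0,0],40],[[0.244,-0.157,-0.05],[0,0,0],40],[[0.244,-0.157,-0.05],[0,0,0],40]]'

```text
clock: 4.25
tcp_pos: [0.6281, 0.0961, 0.0878]
orientation: [-2.221, -2.216, 0.011]
contact_force: [-0.1, -0.4, -0.6]
grip_width: 0.0562
```

Run:
```python
from h import *
for i in range(3):
  r.grab_frame("scene");o=r.get_obs();print(o["tcp_pos"].round(4),o["contact_force"].round(1))
a=r.grab_frame("side");b=r.grab_frame("scene");
f=lambda a:cv2.convertScaleAbs(cv2.resize(a,None,fx=3,fy=3,interpolation=cv2.INTER_CUBIC),alpha=1.5)
cv2.imwrite("pics/l2.png",np.hstack([f(a[90:230,270:400]),f(b[170:310,280:410])]))
```

```text
[0.6293 0.0966 0.0899] [ 1.2  0.4 -0.7]
[0.6305 0.0969 0.0915] [ 0.3  1.  -0.4]
[0.6313 0.0971 0.0925] [ 0.9  0.1 -0.3]
```

View pics/l2.png

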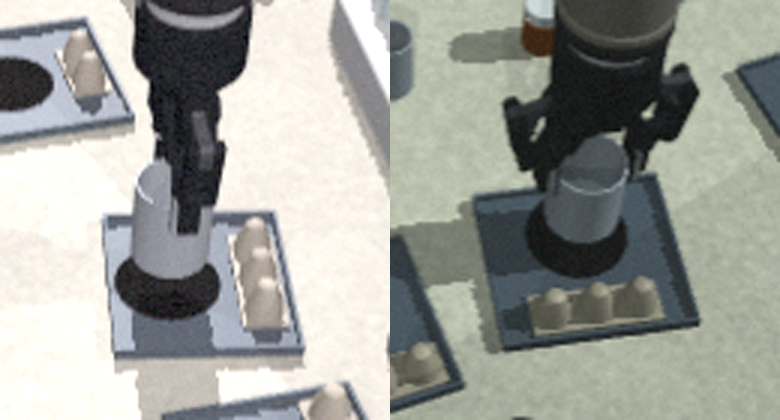

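The cup hangs upright above the mat of tray 3. Lowering it.

Emit:
arm_command --increments '[[[0,0,-0.02],[0,0,0],40],[[0,0,-0.027],[0,0,0],40],[[0,0,-0.031],[0,0,0],40],[[0,0,-0.031],[0,0,0],40],[[0,0,-0.031],[0,0,0],40],[[0,0,-0.031],[0,0,0],40],[[0,0,-0.031],[0,0,0],40],[[0,0,-0.031],[0,0,0],40]]'

```text
clock: 5.3
tcp_pos: [0.6317, 0.097, 0.0619]
orientation: [2.223, 2.219, 0.001]
contact_force: [0.8, 0.4, 3.7]
grip_width: 0.0562
```

Emit:
arm_command --increments '[[[0,0,0],[0,0,0],80],[[0,0,0],[0,0,0],100],[[0,0,0],[0,0,0],100],[[0,0,0],[0,0,0],100],[[0,0,0.03],[0,0,0],100],[[0,0,0.08],[0,0,0],100],[[0,0,0.12],[0,0,0],100],[[-0.05,0.033,0.12],[0,0,0],100],[[-0.09,0.06,0.12],[0,0,0],100],[[-0.13,0.085,0.12],[0,0,0],100]]'

```text
clock: 6.3
tcp_pos: [0.5044, 0.1799, 0.1817]
orientation: [2.224, 2.219, 0.002]
contact_force: [-0.1, 1.4, 0.3]
grip_width: 0.0855
```

```bash
cat >> h.py <<'E'
def see(P):
    "P: name->(xy,bottom z,height,R); prints rim fit and mean over both views"
    for n in("scene","side"):
        m=r.camera_model(n);im=r.grab_frame(n)
        for k,(xy,z0,h,R,c) in P.items():
            p=proj(m,[*xy,z0+h/2+.005])[0]
            try:
                a=rim(m,im,p,z0+h,R,cut=c);print(n,k,np.round(a[0],4),"rms",round(a[1],4),"freeR",np.round(a[2],4))
            except Exception as e:print(n,k,"no fit")
E
python3 - <<'E'
from h import *
o=r.get_obs();print(o["clock"],o["tcp_pos"].round(4),o["grip_width"])
see({"c3":((.63,.097),.004,.066,.029,3),"c4":((.387,.253),0,.04,.034,3)})
im=r.grab_frame("scene");cv2.imwrite("pics/scene2.png",im);im=r.grab_frame("side");cv2.imwrite("pics/side2.png",im)
E
```

```text
6.3 [0.5044 0.1799 0.1817] 0.08547110074529184
scene c3 [0.6291 0.097 ] rms 0.0142 freeR [0.6722 0.0907 0.0686]
scene c4 [0.3122 0.2803] rms 0.0197 freeR [1.2336 0.0253 0.9806]
side c3 [0.6326 0.0984] rms 0.0082 freeR [0.6315 0.0829 0.0429]
side c4 [0.3881 0.2545] rms 0.001 freeR [0.3884 0.2569 0.0319]
```

Emit:
arm_command --increments '[[[-0.04,0.025,0],[0,0,0],100],[[-0.08,0.05,0],[0,0,0],100],[[-0.113,0.072,0],[0,0,0],100],[[-0.113,0.072,-0.04],[0,0,0],100],[[-0.113,0.072,-0.08],[0,0,0],100],[[-0.113,0.072,-0.11],[0,0,0],100],[[-0.113,0.072,-0.154],[0,0,0],100],[[-0.113,0.072,-0.154],[0,0,0],100],[[-0.113,0.072,-0.154],[0,0,0],100],[[-0.113,0.072,-0.154],[0,0,0],100]]'

```text
clock: 7.5
tcp_pos: [0.3945, 0.2515, 0.0292]
orientation: [2.225, 2.218, 0.005]
contact_force: [0.3, -0.4, 0.3]
grip_width: 0.0854
```

Emit:
arm_command --increments '[[[0,0,0],[0,0,0],70],[[0,0,0],[0,0,0],60],[[0,0,0],[0,0,0],55],[[0,0,0],[0,0,0],55],[[0,0,0],[0,0,0],55],[[0,0,0],[0,0,0],55]]' --newtons 40

```text
clock: 8.1
tcp_pos: [0.3941, 0.2519, 0.0296]
orientation: [2.223, 2.219, 0.007]
contact_force: [-0.9, -2.0, 10.7]
grip_width: 0.0656
```

Emit:
arm_command --increments '[[[0,0,0.01],[0,0,0],55],[[0,0,0.03],[0,0,0],55],[[0,0,0.06],[0,0,0],55],[[0,0,0.075],[0,0,0],55],[[0,0,0.075],[0,0,0],55],[[0,0,0.075],[0,0,0],55],[[0,0,0.075],[0,0,0],55]]'

```text
clock: 8.8
tcp_pos: [0.3921, 0.2507, 0.1018]
orientation: [-2.223, -2.219, 0.002]
contact_force: [0.2, 0.4, -0.6]
grip_width: 0.0658
```

Run:
```python
from h import *
o=r.get_obs();print(o["clock"],o["tcp_pos"].round(4),o["grip_width"],o["contact_force"].round(1))
see({"c4":((.387,.253),.074,.04,.034,3)})
a=r.grab_frame("side");b=r.grab_frame("scene");
f=lambda a:cv2.convertScaleAbs(cv2.resize(a,None,fx=3,fy=3,interpolation=cv2.INTER_CUBIC),alpha=1.5)
cv2.imwrite("pics/l3.png",np.hstack([f(a[80:210,150:280]),f(a[90:220,280:400]) ]))
cv2.imwrite("pics/scene3.png",b);cv2.imwrite("pics/side3.png",a)
```

```text
8.8 [0.3921 0.2507 0.1018] 0.06580876331132438 [ 0.2  0.4 -0.6]
scene c4 [0.3189 0.2848] rms 0.014 freeR [0.4282 0.2845 0.1355]
side c4 [0.3893 0.3225] rms 0.0131 freeR [0.3893 0.3107 0.0466]
```

View pics/l3.png

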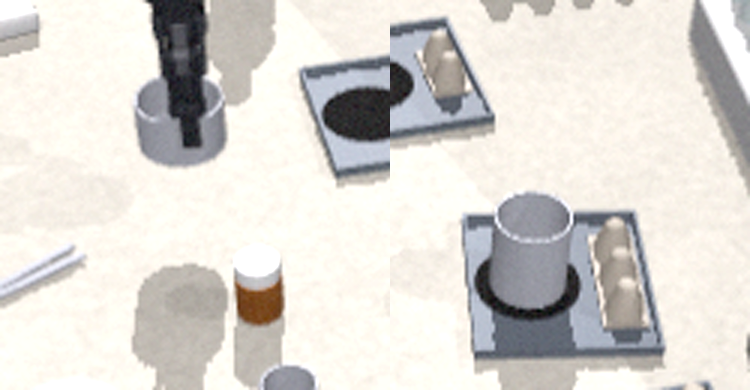

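Run:
```python
from h import *
m=r.camera_model("side");im=cv2.imread("pics/side3.png").astype(np.float32)
c=cv2.GaussianBlur(im,(0,0),.8);k=((c[...,0]-c[...,1])>-2)
for v in range(108,132,4):
    u=np.where(k[v,190:235])[0]+190;print(v,u.min(),u.max(),(u.min()+u.max())/2)
for x in(.384,.387,.390,.393):print(x,proj(m,[[x,.251,.094]]).round(1))
# cup_3 on tray 3 : brighter than tray in side view, red channel
for nm,z in(("side",.07),("scene",.07)):
    m=r.camera_model(nm);im=cv2.imread(f"pics/{nm}3.png");p=proj(m,[.63,.097,.04])[0].astype(int)
    print(nm,p,"row across cup:",im[p[1],p[0]-26:p[0]+26:2,2])
```

```text
108 196 223 209.5
112 194 224 209.0
116 194 224 209.0
120 195 224 209.5
124 196 225 210.5
128 196 224 210.0
0.384 [[208.7 118.7]]
0.387 [[210.  118.6]]
0.39 [[211.3 118.5]]
0.393 [[212.6 118.4]]
side [325 171] row across cup: [165 166 165 120 128 126 127 114  78  85  92  94  97  99 107 106 103 102
 100  99  88 115 112 110 144  95]
scene [343 239] row across cup: [49 48 48 49 50 31 18 33 47 57 75 54 53 55 53 51 50 43 63 74 51 48 49 47
 46 37]
```

Emit:
arm_command --increments '[[[0.0,0.0,0.03],[0,0,0],55],[[0.027,-0.036,0.05],[0,0,0],55],[[0.06,-0.08,0.05],[0,0,0],55],[[0.09,-0.12,0.05],[0,0,0],55],[[0.12,-0.16,0.05],[0,0,0],55],[[0.15,-0.2,0.05],[0,0,0],55],[[0.18,-0.24,0.05],[0,0,0],55],[[0.21,-0.28,0.05],[0,0,0],55],[[0.24,-0.32,0.05],[0,0,0],55],[[0.265,-0.358,0.05],[0,0,0],55]]'

```text
clock: 10.0
tcp_pos: [0.6583, -0.1079, 0.1514]
orientation: [-2.222, -2.219, 0.001]
contact_force: [0.8, 1.1, 0.2]
grip_width: 0.0655
```

Emit:
arm_command --increments '[[[0,0,0],[0,0,0],55],[[0,0,0],[0,0,0],55],[[0,0,-0.04],[0,0,0],55],[[0,0,-0.07],[0,0,0],55],[[0,0,-0.08],[0,0,0],55],[[0,0,-0.08],[0,0,0],55],[[0,0,-0.08],[0,0,0],55],[[0,0,-0.08],[0,0,0],55],[[0,0,-0.08],[0,0,0],55],[[0,0,-0.08],[0,0,0],55]]'

```text
clock: 11.0
tcp_pos: [0.6581, -0.1066, 0.0734]
orientation: [2.223, 2.219, 0.002]
contact_force: [0.4, -0.4, -0.8]
grip_width: 0.0652
```

Emit:
arm_command --increments '[[[0,0,-0.025],[0,0,0],55],[[0,0,-0.035],[0,0,0],55],[[0,0,-0.04],[0,0,0],55],[[0,0,-0.04],[0,0,0],55],[[0,0,-0.04],[0,0,0],55],[[0,0,-0.04],[0,0,0],55],[[0,0,-0.04],[0,0,0],55],[[0,0,-0.04],[0,0,0],55]]'

```text
clock: 11.8
tcp_pos: [0.6569, -0.1065, 0.0338]
orientation: [-2.223, -2.218, 0.001]
contact_force: [-6.0, 1.5, 10.4]
grip_width: 0.0656
```

Emit:
arm_command --increments '[[[0,0,0.001],[0,0,0],90],[[0,0,0.001],[0,0,0],100],[[0,0,0.001],[0,0,0],100],[[0,0,0.001],[0,0,0],100],[[0,0,0.02],[0,0,0],100],[[0,0,0.06],[0,0,0],100],[[0,0,0.11],[0,0,0],100],[[0,0,0.14],[0,0,0],100],[[-0.04,0.02,0.14],[0,0,0],100],[[-0.08,0.04,0.14],[0,0,0],100]]'

```text
clock: 12.8
tcp_pos: [0.5778, -0.0667, 0.1735]
orientation: [2.223, 2.216, 0.003]
contact_force: [-0.5, 0.4, 0.8]
grip_width: 0.0856
```

Emit:
arm_command --increments '[[[-0.04,0.02,0],[0,0,0],100],[[-0.08,0.04,0],[0,0,0],100],[[-0.1,0.05,0],[0,0,0],100],[[-0.13,0.058,0],[0,0,0],100],[[-0.13,0.058,0],[0,0,0],100],[[-0.13,0.058,0],[0,0,0],100],[[-0.13,0.058,0],[0,0,0],100]]'

```text
clock: 13.5
tcp_pos: [0.4487, -0.0088, 0.1726]
orientation: [2.223, 2.218, 0.002]
contact_force: [-0.1, -0.4, -0.1]
grip_width: 0.0854
```

Run:
```python
from h import *
o=r.get_obs();print(o["clock"],o["tcp_pos"].round(4),o["grip_width"],o["contact_force"].round(1))
a=r.grab_frame("side");b=r.grab_frame("scene");
f=lambda a:cv2.convertScaleAbs(cv2.resize(a,None,fx=3,fy=3,interpolation=cv2.INTER_CUBIC),alpha=1.5)
cv2.imwrite("pics/l4.png",np.hstack([f(a[145:295,290:420]),f(b[195:345,210:340]) ]))
cv2.imwrite("pics/scene4.png",b);cv2.imwrite("pics/side4.png",a)
```

```text
13.5 [ 0.4487 -0.0088  0.1726] 0.08538257738751028 [-0.1 -0.4 -0.1]
```

View pics/l4.png

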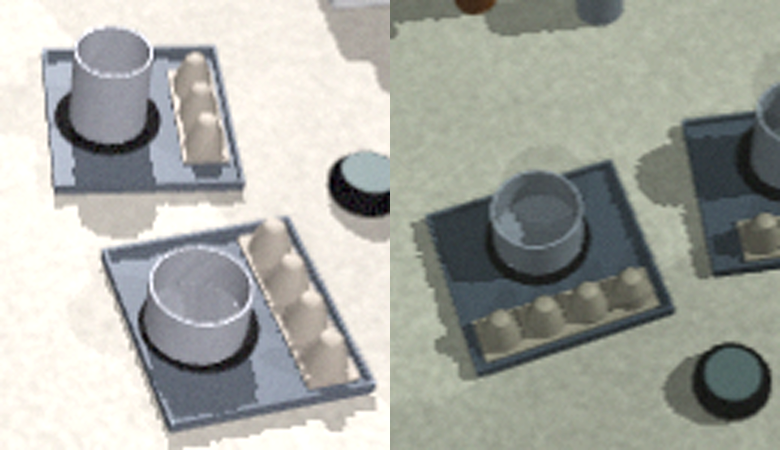

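Cups 3 and 4 stand upright, centred on their mats in both views. Next is cup_1.

Emit:
arm_command --increments '[[[-0.005,0.001,0],[0,0,0],100],[[-0.005,0.001,-0.04],[0,0,0],100],[[-0.005,0.001,-0.08],[0,0,0],100],[[-0.005,0.001,-0.11],[0,0,0],100],[[-0.005,0.001,-0.127],[0,0,0],100],[[-0.005,0.001,-0.127],[0,0,0],100],[[-0.005,0.001,-0.127],[0,0,0],100],[[-0.005,0.001,-0.127],[0,0,0],100]]'

```text
clock: 14.4
tcp_pos: [0.4433, -0.0076, 0.0463]
orientation: [2.223, 2.218, 0.002]
contact_force: [0.2, 0.8, -0.4]
grip_width: 0.085
```

Emit:
arm_command --increments '[[[0,0,0],[0,0,0],60],[[0,0,0],[0,0,0],50],[[0,0,0],[0,0,0],40],[[0,0,0],[0,0,0],25],[[0,0,0],[0,0,0],25],[[0,0,0],[0,0,0],25],[[0,0,0],[0,0,0],25]]' --newtons 40

```text
clock: 15.1
tcp_pos: [0.4428, -0.0075, 0.046]
orientation: [2.223, 2.219, 0.001]
contact_force: [-1.6, 0.8, 8.6]
grip_width: 0.0389
```

Emit:
arm_command --increments '[[[0,0,0.01],[0,0,0],25],[[0,0,0.04],[0,0,0],25],[[0,0,0.08],[0,0,0],25],[[0,0,0.12],[0,0,0],25],[[0,0,0.12],[0,0,0],25],[[0,0,0.12],[0,0,0],25],[[0,0,0.12],[0,0,0],25]]'

```text
clock: 15.8
tcp_pos: [0.4416, -0.0076, 0.1646]
orientation: [-2.223, -2.219, 0.002]
contact_force: [-0.3, 0.6, -1.3]
grip_width: 0.039
```

Emit:
arm_command --increments '[[[0.015,-0.045,0],[0,0,0],25],[[0.03,-0.09,0],[0,0,0],25],[[0.045,-0.135,0],[0,0,0],25],[[0.06,-0.18,0],[0,0,0],25],[[0.075,-0.225,0],[0,0,0],25],[[0.09,-0.27,0],[0,0,0],25],[[0.105,-0.315,0],[0,0,0],25],[[0.115,-0.345,0],[0,0,0],25],[[0.1245,-0.3675,0],[0,0,0],25],[[0.1245,-0.3675,0],[0,0,0],25]]'

```text
clock: 16.8
tcp_pos: [0.5658, -0.3787, 0.1629]
orientation: [-2.227, -2.214, 0.005]
contact_force: [-0.6, -1.1, -1.7]
grip_width: 0.0392
```

Emit:
arm_command --increments '[[[0,0,-0.03],[0,0,0],25],[[0,0,-0.06],[0,0,0],25],[[0,0,-0.08],[0,0,0],25],[[0,0,-0.09],[0,0,0],25],[[0,0,-0.09],[0,0,0],25],[[0,0,-0.09],[0,0,0],25],[[0,0,-0.09],[0,0,0],25],[[0,0,-0.09],[0,0,0],25]]'

```text
clock: 17.6
tcp_pos: [0.5676, -0.3754, 0.0766]
orientation: [2.222, 2.218, 0.001]
contact_force: [-0.0, -0.3, -1.0]
grip_width: 0.0392
```

Emit:
arm_command --increments '[[[0,0,-0.015],[0,0,0],25],[[0,0,-0.022],[0,0,0],25],[[0,0,-0.0265],[0,0,0],25],[[0,0,-0.0265],[0,0,0],25],[[0,0,-0.0265],[0,0,0],25],[[0,0,-0.0265],[0,0,0],25],[[0,0,-0.0265],[0,0,0],25]]'

```text
clock: 18.3
tcp_pos: [0.5664, -0.3746, 0.05]
orientation: [-2.222, -2.218, -0.001]
contact_force: [-5.1, 4.5, 16.3]
grip_width: 0.0389
```

Emit:
arm_command --increments '[[[0,0,0.001],[0,0,0],25],[[0,0,0.001],[0,0,0],60],[[0,0,0.001],[0,0,0],100],[[0,0,0.001],[0,0,0],100],[[0,0,0.001],[0,0,0],100],[[0,0,0.02],[0,0,0],100],[[0,0,0.06],[0,0,0],100],[[0,0,0.11],[0,0,0],100],[[0,0,0.14],[0,0,0],100],[[-0.04,0.03,0.14],[0,0,0],100]]'

```text
clock: 19.3
tcp_pos: [0.5335, -0.3496, 0.1949]
orientation: [2.213, 2.208, 0.005]
contact_force: [-0.4, 0.1, 0.4]
grip_width: 0.0852
```

Emit:
arm_command --increments '[[[-0.04,0.03,0],[0,0,0],100],[[-0.08,0.06,0],[0,0,0],100],[[-0.12,0.09,0],[0,0,0],100],[[-0.149,0.116,0],[0,0,0],100],[[-0.149,0.116,-0.02],[0,0,0],100],[[-0.149,0.116,-0.02],[0,0,0],100],[[-0.149,0.116,-0.02],[0,0,0],100],[[-0.149,0.116,-0.02],[0,0,0],100]]'

```text
clock: 20.1
tcp_pos: [0.379, -0.2298, 0.1694]
orientation: [2.223, 2.218, 0.0]
contact_force: [-0.1, -0.4, 0.4]
grip_width: 0.0853
```

Run:
```python
from h import *
o=r.get_obs();print(o["clock"],o["tcp_pos"].round(4),o["grip_width"],o["contact_force"].round(1))
a=r.grab_frame("side");b=r.grab_frame("scene");
f=lambda a:cv2.convertScaleAbs(cv2.resize(a,None,fx=3,fy=3,interpolation=cv2.INTER_CUBIC),alpha=1.5)
cv2.imwrite("pics/l5.png",np.hstack([f(a[290:420,290:420]),f(b[210:340,70:200]) ]))
```

```text
20.1 [ 0.379  -0.2298  0.1694] 0.08533864200426702 [-0.1 -0.4  0.4]
```

View pics/l5.png

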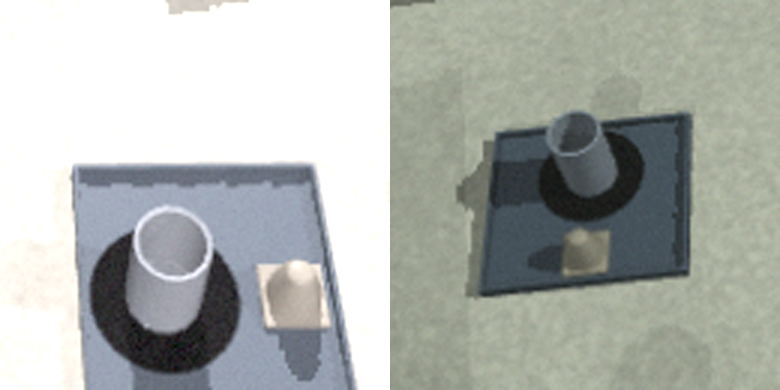

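Cup_1 is upright, near the centre of the one-hump mat. Now cup_2.

Emit:
arm_command --increments '[[[-0.001,0.001,-0.04],[0,0,0],100],[[-0.001,0.001,-0.08],[0,0,0],100],[[-0.001,0.001,-0.11],[0,0,0],100],[[-0.001,0.001,-0.1235],[0,0,0],100],[[-0.001,0.001,-0.1235],[0,0,0],100],[[-0.001,0.001,-0.1235],[0,0,0],100],[[-0.001,0.001,-0.1235],[0,0,0],100],[[-0.001,0.001,-0.1235],[0,0,0],100]]'

```text
clock: 21.0
tcp_pos: [0.3778, -0.2284, 0.0463]
orientation: [2.222, 2.218, 0.001]
contact_force: [0.1, 0.4, -0.5]
grip_width: 0.0852
```

Emit:
arm_command --increments '[[[0,0,0],[0,0,0],60],[[0,0,0],[0,0,0],50],[[0,0,0],[0,0,0],40],[[0,0,0],[0,0,0],35],[[0,0,0],[0,0,0],35],[[0,0,0],[0,0,0],35],[[0,0,0],[0,0,0],35]]' --newtons 40

```text
clock: 21.7
tcp_pos: [0.3773, -0.2281, 0.0459]
orientation: [2.223, 2.219, 0.001]
contact_force: [-1.9, 2.2, 9.0]
grip_width: 0.047
```

Emit:
arm_command --increments '[[[0,0,0.01],[0,0,0],35],[[0,0,0.04],[0,0,0],35],[[0,0,0.08],[0,0,0],35],[[0,0,0.12],[0,0,0],35],[[0,0,0.12],[0,0,0],35],[[0,0,0.12],[0,0,0],35],[[0,0,0.12],[0,0,0],35]]'

```text
clock: 22.4
tcp_pos: [0.3762, -0.2276, 0.1647]
orientation: [-2.222, -2.218, 0.001]
contact_force: [-0.8, -0.1, -1.9]
grip_width: 0.0471
```

Emit:
arm_command --increments '[[[0.012,0.044,0],[0,0,0],35],[[0.024,0.088,0],[0,0,0],35],[[0.037,0.132,0],[0,0,0],35],[[0.049,0.176,0],[0,0,0],35],[[0.061,0.22,0],[0,0,0],35],[[0.073,0.264,0],[0,0,0],35],[[0.085,0.308,0],[0,0,0],35],[[0.097,0.352,0],[0,0,0],35],[[0.11,0.396,0],[0,0,0],35],[[0.121,0.44,0],[0,0,0],35]]'

```text
clock: 23.4
tcp_pos: [0.4974, 0.2132, 0.1635]
orientation: [-2.223, -2.219, 0.005]
contact_force: [0.9, -0.4, -0.8]
grip_width: 0.0469
```

Emit:
arm_command --increments '[[[0.012,0.044,0],[0,0,0],35],[[0.024,0.088,0],[0,0,0],35],[[0.035,0.12,0],[0,0,0],35],[[0.041,0.149,0],[0,0,0],35],[[0.041,0.149,0],[0,0,0],35],[[0.041,0.149,-0.04],[0,0,0],35],[[0.041,0.149,-0.07],[0,0,0],35],[[0.041,0.149,-0.09],[0,0,0],35],[[0.041,0.149,-0.09],[0,0,0],35],[[0.041,0.149,-0.09],[0,0,0],35]]'

```text
clock: 24.4
tcp_pos: [0.5386, 0.3599, 0.0744]
orientation: [-2.224, -2.219, 0.004]
contact_force: [0.2, 1.0, -0.2]
grip_width: 0.0468
```

Emit:
arm_command --increments '[[[0,0,0],[0,0,0],35],[[0,0,0],[0,0,0],35],[[0,0,0],[0,0,0],35],[[0,0,0],[0,0,0],35]]'

```text
clock: 24.8
tcp_pos: [0.5392, 0.3612, 0.0761]
orientation: [2.223, 2.219, 0.002]
contact_force: [-0.2, -0.4, -0.5]
grip_width: 0.0467
```

Emit:
arm_command --increments '[[[0.001,0,-0.015],[0,0,0],35],[[0.001,0,-0.022],[0,0,0],35],[[0.001,0,-0.0255],[0,0,0],35],[[0.001,0,-0.0255],[0,0,0],35],[[0.001,0,-0.0255],[0,0,0],35],[[0.001,0,-0.0255],[0,0,0],35],[[0.001,0,-0.0255],[0,0,0],35]]'

```text
clock: 25.5
tcp_pos: [0.5392, 0.3604, 0.0501]
orientation: [-2.223, -2.219, 0.004]
contact_force: [-4.9, -2.4, 10.6]
grip_width: 0.0471
```

Emit:
arm_command --increments '[[[0,0,0],[0,0,0],35],[[0,0,0],[0,0,0],60],[[0,0,0],[0,0,0],100],[[0,0,0],[0,0,0],100],[[0,0,0],[0,0,0],100],[[0,0,0.02],[0,0,0],100],[[0,0,0.06],[0,0,0],100],[[0,0,0.11],[0,0,0],100],[[0,0,0.15],[0,0,0],100],[[0,0,0.19],[0,0,0],100]]'

```text
clock: 26.5
tcp_pos: [0.5399, 0.3608, 0.2417]
orientation: [2.223, 2.219, 0.001]
contact_force: [0.3, 0.8, -1.1]
grip_width: 0.0855
```

Emit:
arm_command --increments '[[[-0.03,0.03,0],[0,0,0],100],[[-0.06,0.06,0],[0,0,0],100],[[-0.09,0.09,0],[0,0,0],100],[[-0.12,0.12,0],[0,0,0],100],[[-0.15,0.15,0],[0,0,0],100],[[-0.18,0.17,0],[0,0,0],100],[[-0.22,0.19,0],[0,0,0],100],[[-0.25,0.21,0],[0,0,0],100],[[-0.25,0.21,0],[0,0,0],100],[[-0.25,0.21,0],[0,0,0],100]]'

```text
clock: 27.5
tcp_pos: [0.2889, 0.5715, 0.2396]
orientation: [2.221, 2.222, -0.0]
contact_force: [0.6, -0.9, 0.4]
grip_width: 0.0852
```

Run:
```python
from h import *
o=r.get_obs();print(o["clock"],o["tcp_pos"].round(4),o["grip_width"],o["contact_force"].round(1))
a=r.grab_frame("side");b=r.grab_frame("scene");cv2.imwrite("pics/sideF.png",a);cv2.imwrite("pics/sceneF.png",b)
C={"T1":(.568,-.375,.06,.02),"T2":(.541,.361,.06,.024),"T3":(.630,.0967,.066,.029),"T4":(.6517,-.107,.04,.034)}
th=np.linspace(0,2*np.pi,60);tiles=[]
for n,im in(("side",a),("scene",b)):
    m=r.camera_model(n);row=[]
    for k,(x,y,h,R) in C.items():
        p=proj(m,[x,y,.03])[0].astype(int);s=5;u0=min(max(p[0]-19,0),522);v0=min(max(p[1]-28,0),364)
        t=cv2.convertScaleAbs(cv2.resize(im[v0:v0+56,u0:u0+39],None,fx=s,fy=s,interpolation=cv2.INTER_CUBIC),alpha=1.4)
        for z,RR,col in((.004+h,R,(0,255,0)),(.004,R,(0,255,255))):
            q=proj(m,np.c_[x+RR*np.cos(th),y+RR*np.sin(th),np.full(60,z)])
            q=((q-[u0,v0]+.5)*s-.5).astype(int)
            cv2.polylines(t,[q],True,col,1)
        row.append(t)
    tiles.append(np.hstack(row))
cv2.imwrite("pics/f.png",np.vstack(tiles))
print(np.vstack(tiles).shape)
m=r.camera_model("scene")
# jars: amber/cap shift between first and last frames
for n in("scene","side"):
    for z in("0","F"):
        im=cv2.imread(f"pics/{n}{z}.png").astype(int);k=((im[...,2]-im[...,0])>22).astype(np.uint8)
        N,_,s,c=cv2.connectedComponentsWithStats(k);print(n,z,[(c[i].round(1).tolist(),int(s[i,4])) for i in range(1,N) if s[i,4]>40 and 160<c[i][1]<270 and 190<c[i][0]<360])
```

```text
27.5 [0.2889 0.5715 0.2396] 0.08523355782204847 [ 0.6 -0.9  0.4]
(560, 780, 3)
scene 0 [([331.1, 182.5], 94), ([238.7, 193.2], 101)]
scene F [([331.4, 182.3], 75), ([241.2, 192.9], 60)]
side 0 [([236.3, 180.7], 194), ([233.1, 266.9], 226)]
side F [([236.3, 180.8], 195), ([233.0, 266.9], 225)]
```

View pics/f.png

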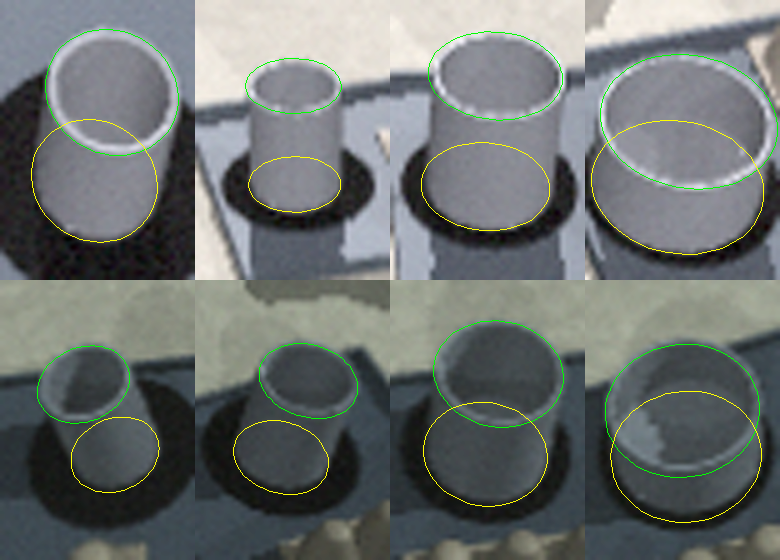

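View pics/sceneF.png

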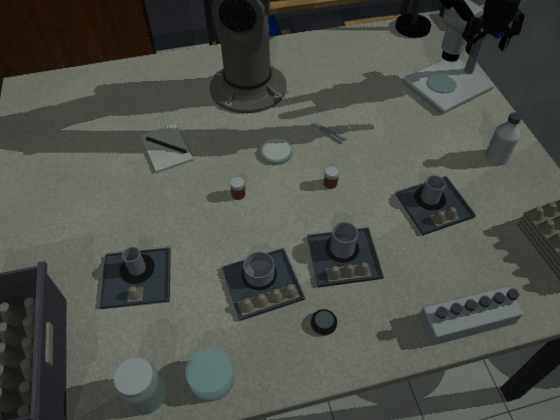

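The predicted circles match all eight rims and bases within about 2 mm. The side view shows both jars unmoved. The scene mask for jar_1 shifted by 2.5 px, but its area also shrank, so that looks like a lighting effect. Handing in.

```bash
python3 -c "
from bench import r
print(r.hand_in())"
```

```text
the job is handed in; nothing more can be done
None
```

All four cups stand upright on their matching trays: cup_1 on the one-hump tray, cup_2 on two, cup_3 on three and cup_4 on four. I lifted cup_3 straight out of cup_4 first and never carried the two together. The job took about 27.6 s of the 109 s allowed.

**Final checks:**
- **Cups:** in both fixed cameras, each cup's rim and base matched the circles predicted for its mat centre to within about 2 mm. I judged this by eye from the overlays. My automatic rim fit failed for cups on the trays, because the trays are the same bluish colour.
- **Jars:** the side view shows both jars unmoved, within 0.1 px. In the scene view jar_1's colour patch shifted 2.5 px and shrank by about 40%. I put that down to lighting, since the side view shows no movement.
- **Forces:** the highest force shown at the end of a move was about 16 N upward, as cup_1 touched its mat. Forces during the moves were not recorded.

One thing did not go to plan: cup_4 was gripped about 6 mm off-centre, and I corrected for that when placing it.

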